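# Set and lock the column of a tabletop camera tripod

## Task

The small camera tripod by the sink is to be set up for filming: take hold of its round head, raise the column until the ring engraved on it has just come out of the clamp collar (the ring's lower edge level with the collar's top), and pause there a moment. Without letting go or letting the column slip from the mark, swing the cam lever clockwise (seen from above) fully closed against its stop; the hand that holds the head can push the lever's upright paddle with the side of a finger as it turns, because the head turns freely. Finish still holding the head at the mark with the lever closed, and leave the spice jar and the salt shaker alone.

Things in the scene. Friction and masses are not known exactly. Their poses are not given: they have to be found in the camera images.
- tripod: tabletop camera tripod, dark metal and plastic, fixed firmly to the surface (cannot be lifted or pushed). Origin: on the surface, on the vertical column axis; z up. Three legs, feet 71 mm from the axis at 60, 180 and 300 deg from its x axis, legs all below 65 mm. Tube 30 mm across up to the clamp collar (38 mm across, top at height 130 mm)
- collar_top (a point): centre of the clamp collar's top face, on the column axis, 130 mm above the surface
- column_mark (a point): the lower edge of the 4 mm high engraved ring on the aluminium column (20 mm across), on the column axis; hidden inside the collar while the column is too low. The column is at its mark when this point coincides with collar_top
- column (a joint): extension of the column in m: 0 fully down, 0.040 at the mark, 0.065 fully out; starts fully down. It slides easily and sinks under its own weight (about 3 N) when let go; keep holding it, whatever the lever does
- head: round grey panning head on top of the column, a cylinder 30 mm across and 28 mm high with a small stud of 8 mm on top; turns freely about the column axis. Its underside is 12 mm above the collar's top at column 0, 52 mm above it at the mark. Origin (on the axis) is 156 mm below the middle of the cylinder
- head_grip (a point): the middle of the head's cylinder, on the axis: where to grip it, from above, fingers either side in any direction clear of the paddle
- lever (a joint): cam lever angle in rad about the column axis: 0 fully open, 0.70 fully closed against its stop, growing clockwise seen from above; starts at 0 to 0.10. Stays where it is left; takes about 0.05 N m (about 2 N at the paddle)
- lever_tip (a point): top of the lever's upright steel paddle, 30 mm from the column axis and 200 mm above the surface. The paddle is a vertical blade standing radially, from 21 to 39 mm from the axis, 6 mm thick, from 110 to 200 mm above the surface, so it stands beside the head and beside fingers that hold the head. With the lever at 0 it points along the tripod's -x
- spice_jar: glass spice jar with a green lid, 46 mm across, 106 mm high, upright on the far edge; origin at the centre of its underside; leave alone
- salt_shaker: salt shaker, 44 mm across, 90 mm high, upright; origin at the centre of its underside; leave alone

How it is judged:
By the outcome, as a careful person would: the job done as asked, in the order asked, and still so for the second after the job is handed in, while the arm keeps its last pose, push and grip.
It also fails if it takes over 38 s, if anything falls off the work surface, if the arm or the gripper's body presses on something with over 40 N, if the wrist force passes 120 N, or if a joint passes its speed limit or range.

## Robot

A 6-joint arm with a two-finger parallel gripper is mounted at the origin on a cart in front of the work surface, level with it; the furniture and walls round the work are solid. World frame = base frame: x ahead of the robot, y to its left, z up, the work surface at z = 0. Lengths are in m, angles in rad, forces in N, time in s.
With the tool pointing down it reaches from about 0.35 to 0.725 m from the base axis. Payload 6 kg.
Tool frame: the origin (TCP) lies between the finger pads; the fingertips stand 19 mm ahead of it and the grasp point (between the pads) is the TCP; z points along the fingers, y is the line along which they close (so a half turn about z gives the same grasp; the last joint's range is limited). The gripper opens to 85 mm and grips with 20 to 120 N. Pads are 22 mm wide; open, the fingers measure 114 mm over their backs; the gripper's body (76 mm by 85 mm) begins 54 mm behind the grasp point. The pads swing forward as they close: fully open they stand 13 mm farther back than shut.
Start: joints at [1.562, 0.04, 0.085, 0, -1.615, -0.334], TCP at [0.202, 0.565, 0.25] pointing down, gripper open.
Joint ranges: [-2.56, 2.56], [-1.29, 2.01], [-1.08, 1.49], [-3.29, 1.98], [-2.81, -0.18], [-2.99, 2.99]. Speed limits (rad/s): [2.57, 2.57, 3.01, 3.14, 3.14, 3.14].

## Interface

Orientations are given as a unit quaternion [x, y, z, w].
In Python, from station import arm gives the robot as it stands.
- The arm moves only by the tool move_arm, never from a script. Its argument "targets" is a list of rows, each a list of 7 numbers: the shift along the world's x, y, z in cm, then the turn, a rotation vector about the world's x, y, z in rad, then the opening, from 0 (shut) to 1 (fully open). A call has 1 to 20 rows; each row shifts and turns the commanded pose from where the row before left it; what a row does not reach is not made up. A row lasts 1/10 s, in which the tool goes at most 50 mm and 8.59 degrees, less where a joint would pass 70% of its speed; a pose out of reach is approached as far as the arm can. A call is refused whole if a number of a shift passes 5 or a number of a turn 0.15, either way. A call with a gripper value outside its range is refused whole. The fingers move at their own pace and stop on an object; "squeeze" is the grip in N (left out, the last holds). Time passes only in rows, so rows that do not move let the fingers close. It gives the time, the measured TCP pose, the force, the opening and the grip force at its end, in the units of the state.
- arm.read_state(): the state, without advancing time (a new reading comes with each control period).
- arm.read_camera(name): name is "side" or "top" or "wrist"; returns (picture, depth): 384x512x3 uint8, red, green, blue; 384x512 float32, m along the optical axis (not along the pixel's ray), 0 where there is no reading.
- arm.camera_params(name): a dict with "fx", "fy", "cx", "cy" (pixels), "pose" (4x4, takes a point from camera to world coordinates). Camera axes: x right, y up, looking along -z (the intrinsics and any distortion apply to the point x, -y, -z); pixel columns grow to the right and rows downward; lengths in m; the calibration is good to about 2 mm. A picture is of the moment at which its call begins: read the wrist's pose just before it. camera_params takes no time and is no camera call; for the wrist camera it gives the pose at the moment of the call.
- arm.hand_in(): hands the job in; it is judged then, once.
The state is a dict: "clock": time; "joints": joint angles; "qvel": joint speeds; "joint_efforts": joint torques, N m; "tcp_pos": TCP position; "tool_rot": TCP orientation; "ft_force": force on the tool from outside, world axes, zero at the start; "moment": the same for the moment, N m; "opening": finger opening in m; "grasp_force": force on a finger pad.
Only numpy, scipy, OpenCV 4.12 (cv2) and the standard library are available. Lean on these libraries where they do the work, as an engineer would, in place of code of your own. Each camera call takes 0.05 s, during which the arm holds its last target. There are 200 camera calls.

## Working session

There is one attempt and no reset: what is moved stays moved. The work goes in short steps, Python scripts to look and compute and a tool call to move; the robot and the scene stay as the last step left them, time stands still between calls to the robot, and variables do not carry over. Pictures are saved under pics/ and viewed, at most 10 in all, crops included, and the job is handed in when it is done.

Besides the shell and the picture viewer there is one more tool, called after ">>>" by a JSON object that holds its "fn" and its "kwargs", one argument or row to a line. move_arm: Moves the arm, as the interface text tells. Its arguments: {"type":"object","properties":{"targets":{"type":"array","items":{"type":"array","items":{"type":"number"}}},"squeeze":{"type":"number"}},"required":["targets"]}

```bash
mkdir -p pics
cat > h.py <<'E'
import numpy as np, cv2
from station import arm
def grab(n):
    p=arm.camera_params(n); im,d=arm.read_camera(n); np.savez('/tmp/%s.npz'%n,im=im,d=d,P=p['pose'],k=[p['fx'],p['fy'],p['cx'],p['cy']]); return im,d,p
def cloud(d,p):
    P=np.array(p['pose']); v,u=np.indices(d.shape)
    c=np.stack([(u-p['cx'])/p['fx']*d,-(v-p['cy'])/p['fy']*d,-d],-1)
    return c@P[:3,:3].T+P[:3,3]
E
python3 - <<'E'
from h import *
ims=[]
for n in ['side','top']:
    im,d,p=grab(n); ims.append(im); print(n,{k:(np.round(v,3).tolist()) for k,v in p.items()})
    cv2.imwrite(f'pics/{n}0.png',cv2.resize(im[:,:,::-1],(800,600)))
s=arm.read_state(); print(s)
E
```

```text
side {'fx': 469.555, 'fy': 469.555, 'cx': 259.155, 'cy': 183.172, 'pose': [[-0.752, 0.573, -0.327, 0.287], [-0.659, -0.657, 0.365, 0.534], [-0.006, 0.49, 0.872, 0.873], [0.0, 0.0, 0.0, 1.0]]}
top {'fx': 367.5, 'fy': 367.5, 'cx': 250.492, 'cy': 188.344, 'pose': [[-0.004, 0.995, -0.104, 0.456], [-0.999, -0.008, -0.036, 0.23], [-0.037, 0.104, 0.994, 0.964], [0.0, 0.0, 0.0, 1.0]]}
{'clock': 0.1, 'joints': array([ 1.56167808e+00,  4.07611649e-02,  8.38685060e-02, -3.79007618e-04,
       -1.61551489e+00, -3.33695413e-01]), 'qvel': array([-5.24897932e-05,  6.72452127e-04,  2.91221951e-03,  1.52353272e-03,
       -2.58294782e-04,  2.62010326e-04]), 'joint_efforts': array([-5.34407489e-03, -3.69345510e+01,  3.48273897e+01,  6.95155352e+00,
       -4.58606970e-03,  5.22851863e-06]), 'tcp_pos': array([0.20153457, 0.56484455, 0.2493559 ]), 'tool_rot': array([ 9.85346862e-01, -1.70560477e-01, -5.66654544e-05,  8.25613384e-04]), 'ft_force': array([-0.10435324, -0.37650786, -0.07273141]), 'moment': array([-0.01613768,  0.04973739, -0.03054221]), 'grasp_force': 0.0, 'opening': 0.08552741771907975}
```

View pics/side0.png

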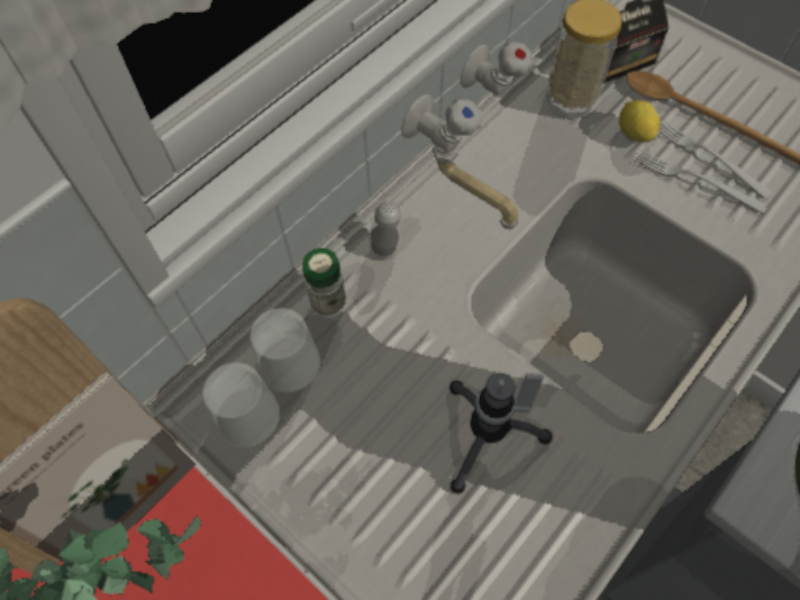

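View pics/top0.png

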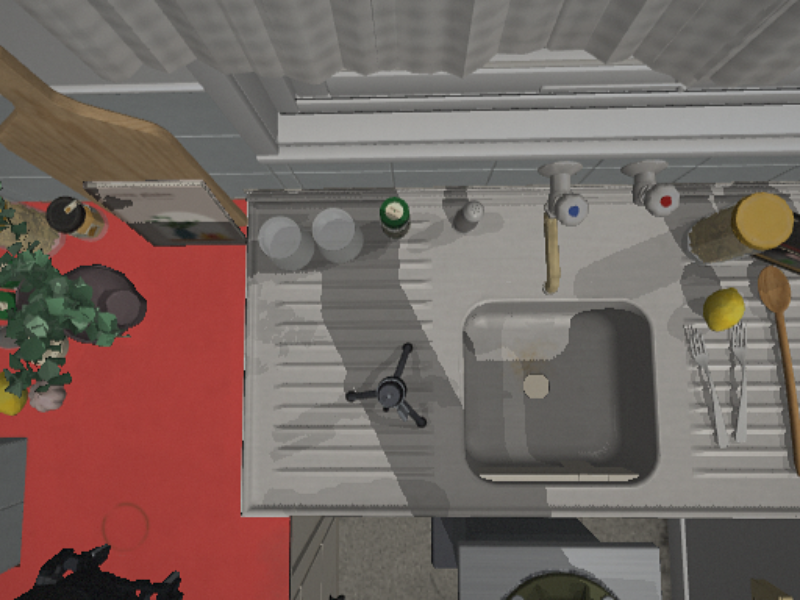

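The tripod head is at about (390,395) in the top view, with feet at (407,348), (351,397) and (421,422), and the paddle at about (405,412). In the side view the head is at about (500,387) and the paddle at about (530,390). Both jars are well away from it at the back. Next I measure from the depth.

Run:
```python
from h import *
from scipy.optimize import least_squares
pts=[]
for n in ['side','top']:
    z=np.load(f'/tmp/{n}.npz'); k=z['k']; p=dict(fx=k[0],fy=k[1],cx=k[2],cy=k[3],pose=z['P'])
    W=cloud(z['d'],p); 
    u,v=((390*.64,395*.64) if n=='top' else (500*.64,387*.64))
    c=W[int(v),int(u)]; print(n,'head',c.round(4))
    m=(np.hypot(W[...,0]-c[0],W[...,1]-c[1])<0.11)&(z['d']>0)
    Q=W[m]; 
    for lo,hi in [(0.135,.173),(.173,.18),(.18,.19),(.19,.196),(.196,.206),(.206,.23)]:
        q=Q[(Q[:,2]>lo)&(Q[:,2]<=hi)]
        q=q[np.hypot(*(q[:,:2]-c[:2]).T)<.06]
        if len(q): print(n,lo,hi,len(q),q.mean(0).round(4),q.min(0).round(4),q.max(0).round(4))
    im=z['im'];u,v=int(u),int(v);
    cr=im[v-60:v+60,u-60:u+60,::-1]; pts.append(cv2.resize(cr,(400,400),interpolation=cv2.INTER_CUBIC))
cv2.imwrite('pics/crop.png',np.clip(np.hstack(pts)*1.8,0,255))
```

```text
side head [0.3993 0.2657 0.1747]
side 0.135 0.173 431 [0.3933 0.2619 0.1631] [0.3685 0.2417 0.1352] [0.4143 0.2782 0.173 ]
side 0.173 0.18 34 [0.3867 0.2546 0.176 ] [0.3686 0.2407 0.1732] [0.4022 0.2657 0.1797]
side 0.18 0.19 30 [0.3751 0.2468 0.1845] [0.3686 0.242  0.1802] [0.3831 0.2513 0.1898]
side 0.19 0.196 17 [0.3752 0.2468 0.1936] [0.3686 0.24   0.1906] [0.3825 0.251  0.196 ]
side 0.196 0.206 43 [0.3763 0.2456 0.1988] [0.3694 0.2386 0.1961] [0.3831 0.2515 0.2017]
top head [0.4028 0.2623 0.1781]
top 0.135 0.173 166 [0.3996 0.2622 0.1683] [0.374  0.2395 0.1419] [0.4149 0.2778 0.1727]
top 0.173 0.18 11 [0.3931 0.2561 0.1772] [0.3735 0.2393 0.1737] [0.4028 0.2645 0.1797]
top 0.18 0.19 3 [0.3793 0.2454 0.1853] [0.3764 0.2413 0.1836] [0.3825 0.2517 0.1879]
top 0.19 0.196 2 [0.3773 0.2422 0.1929] [0.3733 0.2391 0.1919] [0.3813 0.2453 0.1939]
top 0.196 0.206 26 [0.3769 0.2454 0.1995] [0.3696 0.239  0.1962] [0.3837 0.2513 0.2016][ WARN:0@1.131] global loadsave.cpp:1063 imwrite_ Unsupported depth image for selected encoder is fallbacked to CV_8U.
```

View pics/crop.png

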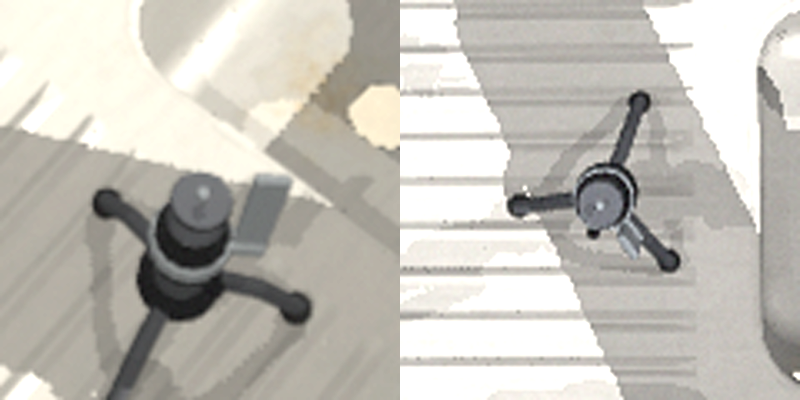

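The crops show the head, the vertical paddle to its robot side (right in side view, lower right in top view), and the three legs. The next step is to fit the axis and the paddle.

```bash
cat > fit.py <<'E'
from h import *
from scipy.optimize import least_squares
from scipy.ndimage import map_coordinates
res=[]
for n in ['side','top']:
    z=np.load(f'/tmp/{n}.npz'); k=z['k']; p=dict(fx=k[0],fy=k[1],cx=k[2],cy=k[3],pose=z['P'])
    W=cloud(z['d'],p); c0=np.array([.402,.262])
    Q=W[(z['d']>0)]; r=np.hypot(*(Q[:,:2]-c0).T)
    t=Q[(r<.019)&(Q[:,2]>.166)&(Q[:,2]<.173)]
    print(n,'head top z',np.median(t[:,2]).round(4),len(t),'bbox centre',((t.min(0)+t.max(0))/2).round(4),'mean',t.mean(0).round(4))
    s=Q[(r<.022)&(Q[:,2]>.146)&(Q[:,2]<.165)]
    f=least_squares(lambda x:np.hypot(s[:,0]-x[0],s[:,1]-x[1])-.015,c0,loss='soft_l1',f_scale=.001)
    print(n,'side fit',f.x.round(4),len(s),np.sqrt((f.fun**2).mean()).round(4))
    pd=Q[(Q[:,2]>.197)&(Q[:,2]<.21)&(r<.06)]
    q=pd[:,:2]; print('paddle bbox c',((q.min(0)+q.max(0))/2).round(4),q.mean(0).round(4),'z',np.median(pd[:,2]).round(4))
    for c in (f.x,t.mean(0)[:2]): print(' dir deg',np.degrees(np.arctan2(*(q.mean(0)-c)[::-1])).round(1),'dist',np.linalg.norm(q.mean(0)-c).round(4))
    u,sv,vt=np.linalg.svd(q-q.mean(0)); print('paddle axis',np.degrees(np.arctan2(vt[0,1],vt[0,0])).round(1))
    # feet: dark low points
    im=z['im'].astype(int).sum(-1)[z['d']>0]
    ft=Q[(r>.045)&(r<.09)&(im<150)&(Q[:,2]<.05)]; a=np.degrees(np.arctan2(*(ft[:,:2]-f.x).T[::-1]))
    print('legs mod120',(np.degrees(np.angle(np.mean(np.exp(3j*np.radians(a)))))/3).round(1),len(ft))
E
python3 fit.py
```

```text
side head top z 0.1694 246 bbox centre [0.3999 0.2631 0.1695] mean [0.3995 0.2639 0.1693]
side side fit [0.4004 0.2625] 74 0.0004
paddle bbox c [0.3763 0.2447] [0.3764 0.2453] z 0.1992
 dir deg -144.4 dist 0.0295
 dir deg -141.3 dist 0.0296
paddle axis -145.2
legs mod120 -20.4 308
top head top z 0.1697 150 bbox centre [0.4011 0.2638 0.1694] mean [0.4007 0.2636 0.1697]
top side fit [0.3977 0.2614] 6 0.0014
paddle bbox c [0.376  0.2452] [0.3766 0.2454] z 0.2005
 dir deg -143.0 dist 0.0265
 dir deg -143.1 dist 0.0302
paddle axis -138.5
legs mod120 -20.2 165
```

The axis is at about (0.4005, 0.2632). The tripod yaw is about 39.7°, which puts the paddle at about −143° now and about −180° when closed. I'll approach above the head with the closing line at about 107°, clear of the paddle.

>>> {"fn": "move_arm", "kwargs": {
  "targets": [
    [1.65,-2.5,0,0,0,0.053,1],
    [1.65,-2.5,0,0,0,0.053,1],
    [1.65,-2.5,0,0,0,0.053,1],
    [1.65,-2.5,0,0,0,0.053,1],
    [1.65,-2.5,0,0,0,0.053,1],
    [1.65,-2.5,0,0,0,0.053,1],
    [1.65,-2.5,0,0,0,0.053,1],
    [1.65,-2.5,0,0,0,0.053,1],
    [1.65,-2.5,0,0,0,0.053,1],
    [1.65,-2.5,0,0,0,0.053,1],
    [1.65,-2.5,0,0,0,0.053,1],
    [1.65,-2.5,0,0,0,0.053,1],
    [0,0,0,0,0,0,1],
    [0,0,0,0,0,0,1]
  ]
}}

```text
clock: 1.5
tcp_pos: [0.3998, 0.2646, 0.25]
tool_rot: [0.989, 0.145, -0.0, 0.0]
ft_force: [-0.6, 1.3, 1.5]
opening: 0.0855
grasp_force: 0.0
```

Run:
```python
from h import *
from scipy.spatial.transform import Rotation as R
s=arm.read_state(); print(s['clock'],s['tcp_pos'],s['joints'].round(3)); y=R.from_quat(s['tool_rot']).apply([0,1,0]); print('y deg',np.degrees(np.arctan2(y[1],y[0])),R.from_quat(s['tool_rot']).apply([0,0,1]))
im,d,p=grab('wrist'); W=cloud(d,p); Q=W[d>0]; print(p['pose'])
r=np.hypot(Q[:,0]-.4005,Q[:,1]-.2632)
t=Q[(r<.02)&(Q[:,2]>.16)&(Q[:,2]<.175)]; 
if len(t): print('top',np.median(t,0),((t.min(0)+t.max(0))/2).round(4),len(t))
q=Q[(r<.06)&(Q[:,2]>.194)&(Q[:,2]<.206)]; 
if len(q): print('pad',q.mean(0),len(q))
cv2.imwrite('pics/w1.png',np.clip(im[:,:,::-1]*1.6,0,255).astype(np.uint8))
```

```text
1.5 [0.39976196 0.26464799 0.24995048] [ 1.007 -0.285 -0.212 -0.    -1.644  0.855]
y deg -73.30923734549529 [-4.04992896e-04 -1.60835402e-04 -9.99999905e-01]
[[ 2.88461545e-01  9.20619829e-01  2.63152176e-01  4.65807538e-01]
 [-9.57491450e-01  2.77282983e-01  7.95252792e-02  2.82964231e-01]
 [ 2.44928494e-04 -2.74905944e-01  9.61471093e-01  3.73796583e-01]
 [ 0.00000000e+00  0.00000000e+00  0.00000000e+00  1.00000000e+00]]
top [0.40243185 0.26238636 0.17011056] [0.4004 0.2616 0.1674] 1087
pad [0.37760856 0.24381594 0.19916712] 208
```

View pics/w1.png

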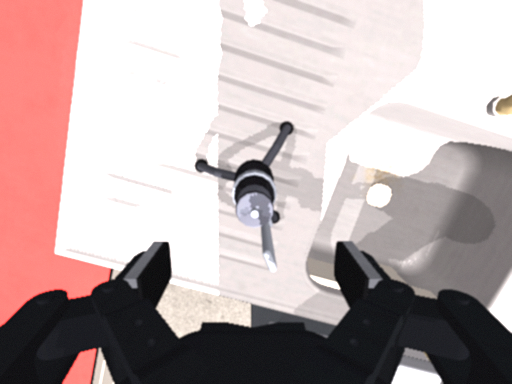

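In the wrist view, the head's stud is at (255,214) and the paddle at about (268,250). Both sit clear between the open fingers. Centring, then descending.

>>> {"fn": "move_arm", "kwargs": {
  "targets": [
    [0.1,-0.2,-1,0,0,0,1],
    [0,0,-1,0,0,0,1],
    [0,0,-1,0,0,0,1],
    [0,0,-1,0,0,0,1],
    [0,0,-1,0,0,0,1],
    [0,0,-1,0,0,0,1],
    [0,0,-1,0,0,0,1],
    [0,0,-1,0,0,0,1],
    [0,0,-0.8,0,0,0,1],
    [0,0,-0.5,0,0,0,1],
    [0,0,0,0,0,0,1],
    [0,0,0,0,0,0,1]
  ],
  "squeeze": 30
}}

```text
clock: 2.75
tcp_pos: [0.4008, 0.2631, 0.1576]
tool_rot: [0.989, 0.146, 0.0, -0.0]
ft_force: [0.2, 0.2, -0.2]
opening: 0.0856
grasp_force: 0.0
```

>>> {"fn": "move_arm", "kwargs": {
  "targets": [
    [0,0,0,0,0,0,0.5],
    [0,0,0,0,0,0,0.4],
    [0,0,0,0,0,0,0.3],
    [0,0,0,0,0,0,0.2],
    [0,0,0,0,0,0,0.1],
    [0,0,0,0,0,0,0],
    [0,0,0,0,0,0,0],
    [0,0,0,0,0,0,0],
    [0,0,0,0,0,0,0],
    [0,0,0,0,0,0,0]
  ],
  "squeeze": 30
}}

```text
clock: 3.75
tcp_pos: [0.4007, 0.2634, 0.1575]
tool_rot: [0.989, 0.146, 0.0, -0.0]
ft_force: [-2.2, 2.8, 3.0]
opening: 0.0291
grasp_force: 30.0
```

Run:
```python
from h import *
s=arm.read_state(); print(s['clock'],s['tcp_pos'],s['ft_force'],s['moment'],s['opening'],s['grasp_force'])
im,d,p=grab('side');u,v=320,248
cv2.imwrite('pics/s2.png',cv2.resize(np.clip(im[v-90:v+60,u-100:u+100,::-1]*1.6,0,255).astype(np.uint8),(800,600),interpolation=cv2.INTER_CUBIC))
```

```text
3.75 [0.40066815 0.26335525 0.15754392] [-2.16513567  2.81917106  2.97733977] [0.82801961 0.76355555 0.02117263] 0.02913181890911164 29.953849017620087
```

View pics/s2.png

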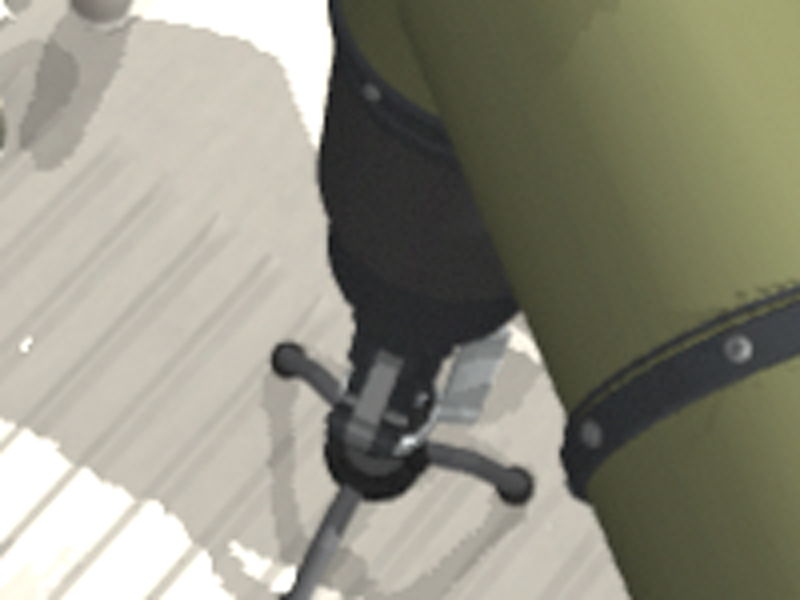

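The fingers hold the head (opening 29 mm, 30 N), with the paddle at about (470,375) and clear of them. Raising 40 mm, to TCP z 0.1975.

>>> {"fn": "move_arm", "kwargs": {
  "targets": [
    [0,0,0,0,0,0,0],
    [0,0,0.2,0,0,0,0],
    [0,0,0.3,0,0,0,0],
    [0,0,0.3,0,0,0,0],
    [0,0,0.3,0,0,0,0],
    [0,0,0.3,0,0,0,0],
    [0,0,0.3,0,0,0,0],
    [0,0,0.3,0,0,0,0],
    [0,0,0.3,0,0,0,0],
    [0,0,0.3,0,0,0,0],
    [0,0,0.3,0,0,0,0],
    [0,0,0.3,0,0,0,0],
    [0,0,0.3,0,0,0,0],
    [0,0,0.3,0,0,0,0],
    [0,0,0.2,0,0,0,0],
    [0,0,0,0,0,0,0],
    [0,0,0,0,0,0,0],
    [0,0,0,0,0,0,0]
  ],
  "squeeze": 40
}}

```text
clock: 5.6
tcp_pos: [0.4006, 0.2633, 0.1969]
tool_rot: [0.989, 0.146, -0.0, -0.0]
ft_force: [1.0, 4.7, -3.3]
opening: 0.0287
grasp_force: 39.7
```

Run:
```python
from h import *
s=arm.read_state(); print(s['clock'],s['tcp_pos'],s['ft_force'],s['moment'],s['opening'],s['grasp_force'])
a=[]
for n in ('side','top','wrist'):
    im,d,p=grab(n); P=np.array(p['pose'])
    c=np.linalg.inv(P)@[.4005,.263,.13,1]; u=int(p['cx']+p['fx']*c[0]/-c[2]); v=int(p['cy']-p['fy']*c[1]/-c[2]); print(n,u,v)
    h=40 if n!='wrist' else 60
    cr=im[max(v-h,0):v+h,max(u-h,0):u+h,::-1]; a.append(cv2.resize(np.clip(cr*2.0,0,255).astype(np.uint8),(266,400),interpolation=cv2.INTER_CUBIC) if 0 else cv2.resize(np.clip(cr*2.0,0,255).astype(np.uint8),(266,266),interpolation=cv2.INTER_CUBIC))
cv2.imwrite('pics/s3.png',np.hstack(a))
```

```text
5.6 [0.40055692 0.26326627 0.19693364] [ 0.98406637  4.68635528 -3.31671383] [ 1.77481398 -0.29581948 -0.03612597] 0.028669168165664647 39.72362279891968
side 317 255
top 249 251
wrist 250 215
```

View pics/s3.png

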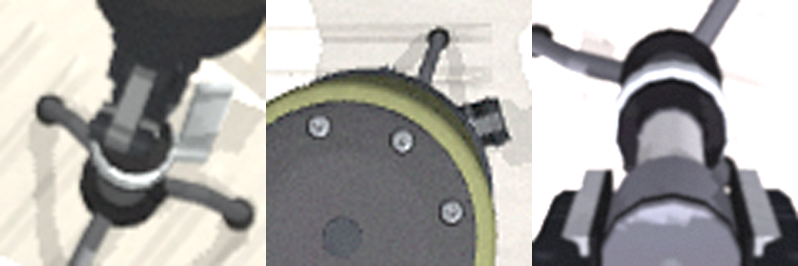

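The wrist crop shows the column exposed above the collar, with the head between the pads. I'll check the mark more exactly, using the wrist picture and the head-top depth.

Run:
```python
from h import *
z=np.load('/tmp/wrist.npz');k=z['k'];p=dict(fx=k[0],fy=k[1],cx=k[2],cy=k[3],pose=z['P']);W=cloud(z['d'],p);im=z['im']
Q=W[z['d']>0]; r=np.hypot(Q[:,0]-.4005,Q[:,1]-.263)
t=Q[(r<.014)&(r>.006)&(Q[:,2]>.19)]; print('head top',np.percentile(t[:,2],[10,50,90]).round(4),len(t))
t=Q[(r<.019)&(r>.0125)&(Q[:,2]>.12)&(Q[:,2]<.14)]; print('collar top',np.percentile(t[:,2],[10,50,90]).round(4),len(t))
P=np.array(p['pose'])
ci=np.linalg.inv(P)
for zz in (.13,.134,.14,.182):
    dirn=P[:2,3]-[.4005,.263]; dirn/=np.linalg.norm(dirn)
    c=ci@[*([.4005,.263]+.01*dirn),zz,1]; print(zz,(p['cx']-p['fx']*c[0]/c[2]).round(1),(p['cy']+p['fy']*c[1]/c[2]).round(1))
cr=im[165:245,200:300]; cv2.imwrite('pics/w4.png',cv2.resize(np.clip(cr[:,:,::-1]*1.3,0,255).astype(np.uint8),(750,600),interpolation=cv2.INTER_NEAREST))
print(im[180:240,248:254].mean((1,2)).round().astype(int).tolist()); print(W[180:240,251,2].round(3).tolist())
```

```text
head top [0.2087 0.2574 0.2695] 6768
collar top [0.1226 0.13   0.131 ] 910
0.13 250.9 202.0
0.134 250.8 203.7
0.14 250.8 206.3
0.182 250.3 230.1
[36, 39, 55, 77, 87, 98, 129, 161, 164, 127, 66, 20, 13, 19, 20, 20, 20, 19, 20, 19, 19, 19, 20, 29, 47, 71, 87, 92, 92, 92, 92, 92, 92, 92, 92, 91, 92, 92, 92, 92, 92, 91, 89, 87, 83, 68, 55, 53, 52, 53, 53, 53, 54, 53, 54, 54, 54, 55, 54, 54]
[0.073, 0.076, 0.098, 0.113, 0.117, 0.12, 0.121, 0.123, 0.123, 0.122, 0.126, 0.128, 0.13, 0.13, 0.129, 0.13, 0.131, 0.131, 0.132, 0.13, 0.131, 0.131, 0.13, 0.131, 0.134, 0.135, 0.135, 0.138, 0.14, 0.142, 0.144, 0.147, 0.149, 0.15, 0.152, 0.154, 0.156, 0.157, 0.159, 0.162, 0.162, 0.165, 0.166, 0.168, 0.17, 0.183, 0.185, 0.187, 0.188, 0.189, 0.191, 0.193, 0.194, 0.195, 0.195, 0.197, 0.199, 0.199, 0.201, 0.2]
```

View pics/w4.png

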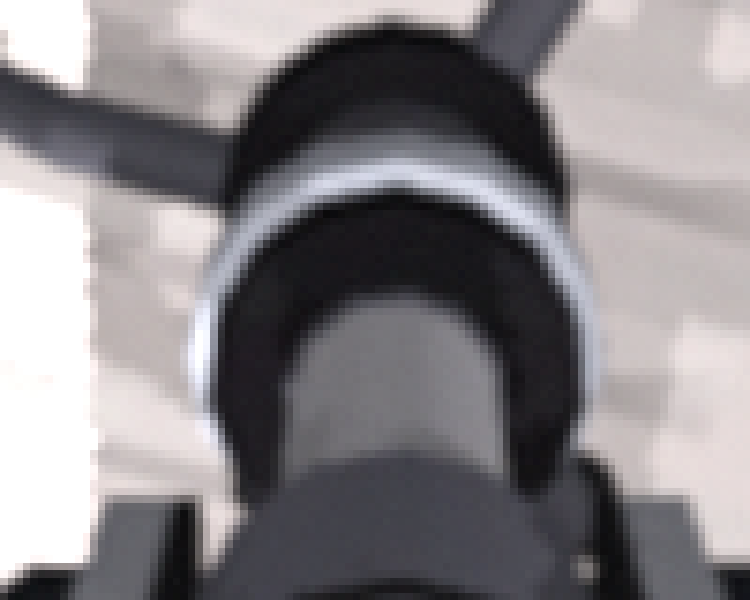

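Run:
```python
from h import *
z=np.load('/tmp/wrist.npz');k=z['k'];p=dict(fx=k[0],fy=k[1],cx=k[2],cy=k[3],pose=z['P']);W=cloud(z['d'],p);im=z['im']
P=np.array(p['pose']);ci=np.linalg.inv(P);dirn=P[:2,3]-[.4005,.263];dirn/=np.linalg.norm(dirn)
for r,zz in ((.015,.180),(.015,.182),(.015,.184),(.015,.208),(.015,.21),(-.015,.21),(.019,.13),(-.019,.13)):
    c=ci@[*([.4005,.263]+r*dirn),zz,1]; print(r,zz,(p['cx']-p['fx']*c[0]/c[2]).round(1),(p['cy']+p['fy']*c[1]/c[2]).round(1))
print(W[236:300:2,250,2].round(4).tolist()); print(im[236:300:2,250].mean(-1).round().astype(int).tolist())
```

```text
0.015 0.18 250.5 220.2
0.015 0.182 250.5 221.5
0.015 0.184 250.5 222.9
0.015 0.208 250.1 242.5
0.015 0.21 250.1 244.5
-0.015 0.21 249.0 302.7
0.019 0.13 251.1 190.0
-0.019 0.13 250.2 238.8
[0.1987, 0.2006, 0.2023, 0.2051, 0.2075, 0.2076, 0.2085, 0.2098, 0.2087, 0.2092, 0.209, 0.2105, 0.2097, 0.2082, 0.2099, 0.2103, 0.2099, 0.2094, 0.2112, 0.2134, 0.2137, 0.215, 0.2167, 0.2179, 0.2179, 0.2179, 0.2179, 0.2173, 0.2095, 0.2097, 0.2091, 0.2093]
[55, 55, 54, 35, 29, 65, 106, 108, 103, 99, 78, 71, 71, 72, 72, 72, 71, 71, 77, 80, 82, 82, 93, 120, 120, 118, 119, 114, 80, 70, 71, 70]
```

The column is about 39.5 mm out, so I'll raise it 0.5 mm more, pause, then begin the clockwise turn.

>>> {"fn": "move_arm", "kwargs": {
  "targets": [
    [0,0,0.05,0,0,0,0],
    [0,0,0,0,0,0,0],
    [0,0,0,0,0,0,0],
    [0,0,0,0,0,0,0],
    [0,0,0,0,0,0,0],
    [0,0,0,0,0,0,0],
    [0,0,0,0,0,0,0],
    [0,0,0,0,0,0,0],
    [0,0,0,0,0,0,0],
    [0,0,0,0,0,0,0],
    [0,0,0,0,0,0,0],
    [0,0,0,0,0,0,0]
  ],
  "squeeze": 40
}}

```text
clock: 6.95
tcp_pos: [0.4005, 0.2633, 0.1974]
tool_rot: [0.989, 0.146, -0.0, -0.0]
ft_force: [0.8, 5.2, -2.8]
opening: 0.0286
grasp_force: 39.7
```

>>> {"fn": "move_arm", "kwargs": {
  "targets": [
    [0,0,0,0,0,-0.04,0],
    [0,0,0,0,0,-0.04,0],
    [0,0,0,0,0,-0.04,0],
    [0,0,0,0,0,-0.04,0],
    [0,0,0,0,0,-0.04,0],
    [0,0,0,0,0,-0.04,0],
    [0,0,0,0,0,-0.04,0],
    [0,0,0,0,0,-0.04,0],
    [0,0,0,0,0,-0.04,0],
    [0,0,0,0,0,-0.04,0],
    [0,0,0,0,0,-0.04,0],
    [0,0,0,0,0,-0.04,0],
    [0,0,0,0,0,-0.04,0],
    [0,0,0,0,0,-0.04,0],
    [0,0,0,0,0,-0.04,0],
    [0,0,0,0,0,-0.04,0],
    [0,0,0,0,0,-0.04,0],
    [0,0,0,0,0,-0.04,0],
    [0,0,0,0,0,-0.04,0],
    [0,0,0,0,0,-0.04,0]
  ]
}}

```text
clock: 8.95
tcp_pos: [0.4006, 0.2631, 0.1974]
tool_rot: [0.968, -0.251, -0.0, 0.0]
ft_force: [0.6, 4.8, -4.2]
opening: 0.0291
grasp_force: 40.3
```

```bash
cat > chk.py <<'E'
from h import *
import sys
from scipy.spatial.transform import Rotation as R
s=arm.read_state(); y=R.from_quat(s['tool_rot']).apply([0,1,0]); print(s['clock'],s['tcp_pos'].round(4),'y',np.degrees(np.arctan2(y[1],y[0])).round(1),s['ft_force'].round(1),s['moment'].round(2),s['grasp_force'],s['joints'].round(2))
im,d,p=grab('side'); W=cloud(d,p); dx=W[...,:2]-[.4005,.263]; r=np.hypot(dx[...,0],dx[...,1]); a=np.degrees(np.arctan2(dx[...,1],dx[...,0]))%360
for lo,hi in ((.14,.16),(.16,.175),(.175,.195)):
    m=(d>0)&(r>.02)&(r<.041)&(W[...,2]>lo)&(W[...,2]<hi)&(a>150)&(a<240); 
    if m.sum(): print(lo,'n',m.sum(),'paddle angles',np.percentile(a[m],[5,25,50,75,95]).round(1),'r',np.percentile(r[m],[5,50,95]).round(3))
u,v=317,250
cv2.imwrite('pics/%s.png'%sys.argv[1],cv2.resize(np.clip(im[v-55:v+35,u-60:u+60,::-1]*2.,0,255).astype(np.uint8),(800,600),interpolation=cv2.INTER_CUBIC))
E
python3 chk.py s5
```

```text
8.95 [0.4006 0.2631 0.1974] y -119.1 [ 0.6  4.8 -4.2] [ 1.65 -0.49  0.05] 40.280214405174775 [ 1.   -0.29 -0.31 -0.   -1.55  0.06]
0.14 n 51 paddle angles [195.7 197.1 198.1 198.9 200.3] r [0.022 0.03  0.038]
0.16 n 40 paddle angles [196.1 196.8 197.5 198.6 200.3] r [0.022 0.031 0.038]
0.175 n 68 paddle angles [196.  197.  198.1 199.3 220.8] r [0.022 0.029 0.038]
```

View pics/s5.png

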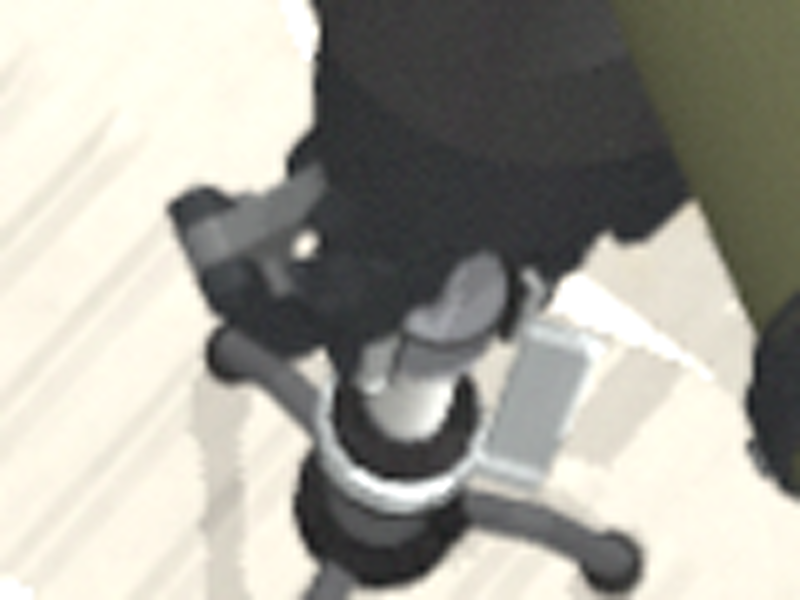

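The paddle at (545,400) is being pushed by the near finger. Its centre has moved to about 204°, about 24° short of the stop, and the column has stayed at the mark height.

>>> {"fn": "move_arm", "kwargs": {
  "targets": [
    [0,0,0,0,0,-0.03,0],
    [0,0,0,0,0,-0.03,0],
    [0,0,0,0,0,-0.03,0],
    [0,0,0,0,0,-0.03,0],
    [0,0,0,0,0,-0.03,0],
    [0,0,0,0,0,-0.03,0],
    [0,0,0,0,0,-0.03,0],
    [0,0,0,0,0,-0.03,0],
    [0,0,0,0,0,-0.03,0],
    [0,0,0,0,0,-0.03,0],
    [0,0,0,0,0,-0.03,0],
    [0,0,0,0,0,-0.03,0],
    [0,0,0,0,0,-0.02,0],
    [0,0,0,0,0,0,0]
  ]
}}

```text
clock: 10.4
tcp_pos: [0.4006, 0.2631, 0.1974]
tool_rot: [0.903, -0.429, -0.0, 0.0]
ft_force: [1.0, 5.5, -5.4]
opening: 0.0291
grasp_force: 40.1
```

```bash
python3 chk.py s6
```

```text
10.4 [0.4006 0.2631 0.1974] y -140.8 [ 1.   5.5 -5.4] [ 1.68 -0.51  0.08] 40.09845679447608 [ 1.   -0.29 -0.31 -0.   -1.55 -0.32]
0.14 n 51 paddle angles [174.6 175.7 176.5 177.3 179. ] r [0.023 0.031 0.039]
0.16 n 40 paddle angles [174.5 175.9 176.3 176.9 179.4] r [0.023 0.032 0.039]
0.175 n 63 paddle angles [173.9 175.9 177.1 178.1 204.7] r [0.023 0.03  0.039]
```

>>> {"fn": "move_arm", "kwargs": {
  "targets": [
    [0,0,0,0,0,-0.02,0],
    [0,0,0,0,0,-0.02,0],
    [0,0,0,0,0,-0.01,0],
    [0,0,0,0,0,0,0],
    [0,0,0,0,0,0,0]
  ]
}}

```text
clock: 10.95
tcp_pos: [0.4006, 0.263, 0.1975]
tool_rot: [0.892, -0.451, -0.0, 0.0]
ft_force: [1.8, 3.8, -5.3]
opening: 0.029
grasp_force: 41.4
```

```bash
python3 chk.py s7
```

```text
10.95 [0.4006 0.263  0.1975] y -143.7 [ 1.8  3.8 -5.3] [ 1.5  -0.7   0.13] 41.44076115597272 [ 1.   -0.29 -0.31 -0.   -1.55 -0.37]
0.14 n 50 paddle angles [173.5 174.5 175.3 176.1 178.8] r [0.023 0.031 0.039]
0.16 n 41 paddle angles [174.4 174.8 175.5 176.2 177.4] r [0.023 0.031 0.038]
0.175 n 63 paddle angles [173.8 174.6 175.4 177.4 202.7] r [0.023 0.029 0.039]
```

>>> {"fn": "move_arm", "kwargs": {
  "targets": [
    [0,0,0,0,0,-0.02,0],
    [0,0,0,0,0,-0.02,0],
    [0,0,0,0,0,0,0],
    [0,0,0,0,0,0,0]
  ]
}}

```text
clock: 11.4
tcp_pos: [0.4006, 0.2628, 0.1975]
tool_rot: [0.883, -0.469, 0.0, 0.001]
ft_force: [1.0, 2.3, -7.0]
opening: 0.0291
grasp_force: 44.0
```

```bash
python3 chk.py s8
```

```text
11.4 [0.4006 0.2628 0.1975] y -146.0 [ 1.   2.3 -7. ] [ 0.83 -0.78  0.39] 43.992447088239715 [ 1.   -0.29 -0.31  0.   -1.55 -0.41]
0.14 n 49 paddle angles [173.4 174.6 175.2 175.9 178.8] r [0.023 0.031 0.039]
0.16 n 40 paddle angles [172.7 174.3 175.1 176.3 178.7] r [0.023 0.032 0.039]
0.175 n 69 paddle angles [173.4 174.7 175.9 177.5 200.1] r [0.023 0.029 0.039]
```

The paddle no longer moves while the moment rises from 0.13 to 0.39 N m, so the lever is on its stop. I'll ease the push a little and check the mark.

>>> {"fn": "move_arm", "kwargs": {
  "targets": [
    [0,0,0,0,0,0.03,0],
    [0,0,0,0,0,0,0],
    [0,0,0,0,0,0,0]
  ]
}}

```text
clock: 11.75
tcp_pos: [0.4006, 0.263, 0.1975]
tool_rot: [0.89, -0.456, -0.0, 0.0]
ft_force: [1.4, 2.9, -6.9]
opening: 0.0289
grasp_force: 42.3
```

```bash
python3 chk.py s9
python3 - <<'E'
from h import *
im,d,p=grab('wrist'); W=cloud(d,p); P=np.array(p['pose']);ci=np.linalg.inv(P);dirn=P[:2,3]-[.4005,.263];dirn/=np.linalg.norm(dirn)
for r,zz in ((.01,.13),(.01,.134),(.015,.182),(.015,.21),(-.015,.21)):
    c=ci@[*([.4005,.263]+r*dirn),zz,1]; u,v=(p['cx']-p['fx']*c[0]/c[2]),(p['cy']+p['fy']*c[1]/c[2]); print(r,zz,u.round(1),v.round(1))
u=int(u);q=W[246:268,u-5:u+6,2]; print('head top z',np.median(q).round(4)); print(im[190:235,u-2:u+3].mean((1,2)).round().astype(int).tolist())
a=np.load('/tmp/side.npz')['im']
b=cv2.resize(np.clip(a[195:285,257:377,::-1]*2.,0,255).astype(np.uint8),(400,300),interpolation=cv2.INTER_CUBIC)
c=cv2.resize(np.clip(im[165:265,u-66:u+67,::-1]*1.3,0,255).astype(np.uint8),(400,300),interpolation=cv2.INTER_CUBIC)
cv2.imwrite('pics/fin.png',np.hstack([b,c]))
E
```

```text
11.75 [0.4006 0.263  0.1975] y -144.3 [ 1.4  2.9 -6.9] [ 0.92 -0.66  0.2 ] 42.26844380493276 [ 1.   -0.29 -0.31 -0.   -1.55 -0.38]
0.14 n 50 paddle angles [172.6 174.3 175.3 176.3 178.6] r [0.023 0.031 0.039]
0.16 n 38 paddle angles [173.2 174.7 175.6 176.2 178.1] r [0.023 0.031 0.038]
0.175 n 69 paddle angles [173.6 175.  175.6 177.1 202.8] r [0.023 0.03  0.039]
0.01 0.13 250.4 204.5
0.01 0.134 250.4 206.2
0.015 0.182 250.0 224.6
0.015 0.21 249.6 248.1
-0.015 0.21 248.4 305.6
head top z 0.2099
[94, 39, 16, 21, 27, 26, 27, 26, 26, 27, 27, 27, 24, 25, 40, 60, 83, 104, 114, 116, 116, 116, 116, 117, 116, 116, 117, 117, 117, 117, 118, 118, 118, 118, 118, 108, 88, 72, 68, 69, 70, 70, 70, 70, 71]
```

View pics/fin.png

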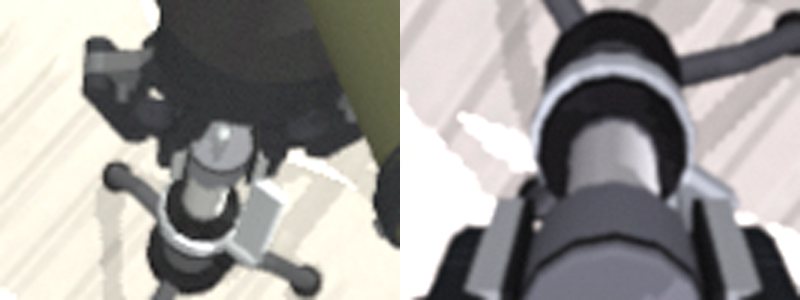

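The head top is at 0.2099 m, against 0.210 expected at the mark. The paddle at (262,225) is closed against its stop with light pressure still on it, and the head is still gripped. Handing in.

```bash
python3 -c "
from station import arm
print(arm.hand_in())"
```

```text
the job is handed in; nothing more can be done
None
```

I handed the job in: the gripper still holds the head at the mark (head top measured at 0.2099 m, 0.210 m expected), the lever is closed against its stop, and the jar and shaker were not touched.

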